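# Seat the five-toothed punch in its die

## Task

Take the five-toothed punch out of its wooden stand and lower it into the slotted die on the green bed so that each tooth enters its own slot. Feel for the slots with light pressure and never force it (no more than 40 N on the die), then press the punch down until its bar is fully home on the die with both brass plungers pushed right down, and let go. Leave the jar, the black spool and the small orange cup where they stand.

Things in the scene. Friction and masses are not known exactly. Their poses are not given: they have to be found in the camera images.
- punch_grip (a point): centre of the red grip of the loose five-toothed punch (0.28 to 0.42 kg): 20 mm thick along x, 40 mm long along y, 40 mm high (20 mm either way of this point), z up. Right under it runs a dark steel bar, 150 mm long along y, 14 mm high and also 20 mm thick; the bar's flat underside is 34 mm below this point. The punch works the same turned half round. A moderate grip (about 45 N) holds it best.
- punch_tips (a point): tip of the punch's middle tooth, 54 mm below the centre of the grip, axes as punch_grip. Five steel teeth stick down 20 mm from the bar's underside in one row along y, pitch 16 mm, each 6 mm thick along y, 10 mm wide along x, with flat ends.
- punch: the whole punch, 150 mm long, 74 mm tall; origin at the tip of its middle tooth (the same point as punch_tips), axes as punch_grip
- stand_top (a point): centre of the top of the fixed light-wood stand, 50 mm (x) by 110 mm (y), 31 mm high. Its open trough, 18 mm (x) by 86 mm (y) and 25 mm deep, takes the teeth; the punch hangs in it by the underside of its bar, bar along the stand's y.
- die_bed: green cast bed fixed to the table, 70 mm (x) by 180 mm (y); origin under its middle. It carries the steel die rail, 36 mm (x) by 100 mm (y), and a brass plunger beyond each end of the rail. A thumb screw clamps the rail immovably anywhere up to 9 mm either way along y from the bed's middle; where it is clamped is NOT reported.
- die_top (a point): point over the middle of the bed, at the height of the rail's top face (44 mm over the table), axes of the bed. The rail has five slots in a row along y, pitch 16 mm, each 9 mm along y, 16 mm along x, 29 mm deep; across (x) they are centred here, but along y the middle slot is up to 9 mm off this point. Fully home, the tooth tips are 20 mm below this point.
- plungers (a joint): how far the two brass plungers are pushed down together, m: 0 up, 0.008 right down. They are 12 mm thick, 66 mm either way along y from die_top, tops at first 8 mm above the rail; the bar's ends meet them when the teeth are 12 mm in. They resist with about 9 N of friction and stay where left; the punch's weight alone does not push them down.
- paste_jar: white-lidded paste jar, 69 mm across, 73 mm tall, loose, a bystander; origin under its centre
- spool_black: spool of black thread with white ends, 46 mm across, 60 mm tall, loose, a bystander; origin under its centre
- rivet_cup: small orange cup, 24 mm across, 16 mm tall, loose, a bystander; origin under its centre
Mind the look-alikes: they are no part of the job. There is more than one size of the punch; the one meant has the size given above.

How it is judged:
By the outcome, as a careful person would: the job done as asked, in the order asked, and still so for the second after the job is handed in, with the robot touching nothing.
It also fails if it takes over 72 s, if anything falls off the work surface, if the arm or the gripper's body presses on something with over 40 N, if the wrist force passes 120 N, or if a joint passes its speed limit or range.

## Robot

A 7-joint arm with a two-finger parallel gripper is mounted at the origin on a cart in front of the work surface, level with it; the furniture and walls round the work are solid. World frame = base frame: x ahead of the robot, y to its left, z up, the work surface at z = 0. Lengths are in m, angles in rad, forces in N, time in s.
With the tool pointing down it reaches from about 0.4 to 0.85 m from the base axis. Payload 10.4 kg.
Tool frame: the origin (TCP) lies between the finger pads; the fingertips stand 22 mm ahead of it and the grasp point (between the pads) lies 3 mm ahead of it (r.nose_length is the distance from the TCP to the fingertips, in m); z points along the fingers, y is the line along which they close (so a half turn about z gives the same grasp; the last joint's range is limited). The gripper opens to 87 mm and grips with 3 to 60 N. Pads are 19 mm wide; open, the fingers measure 117 mm over their backs; the gripper's body (75 mm by 190 mm) begins 51 mm behind the grasp point.
Start: joints at [1.293, 0.332, -0.065, 1.46, 0.022, 1.35, -0.088], TCP at [0.158, -0.605, 0.245] pointing down, gripper open.
Joint ranges: [-2.6, 2.6], [-0.5, 2.12], [-1.47, 1.34], [0.16, 2.42], [-1.27, 4.41], [0.06, 2.06], [-2.6, 2.6]. Speed limits (rad/s): [2.22, 2.22, 2.79, 2.79, 3.14, 3.14, 3.14].

## Interface

Orientations are given as a unit quaternion [x, y, z, w].
In Python, from bench import readout, cams, r gives the robot as it stands. The module is installed in compiled form; this text tells all that it offers.
- The arm moves only by the tool step_arm, never from a script. Its argument "deltas" is a list that holds one entry, the list of rows, each a list of 7 numbers: the turn, a rotation vector about the tool's x, y, z in rad, then the shift along the tool's x, y, z in m, then the opening in per cent of the stroke, from 0 (shut) to 100 (fully open). A call has 1 to 20 rows; each row is the pose to reach, as a shift and turn from the pose commanded when the call began, along the tool's axes at that moment; what a row does not reach only later rows make up. A row lasts 1/8 s, in which the tool goes at most 62.5 mm and 10.7 degrees, less where a joint would pass 70% of its speed; a pose out of reach is approached as far as the arm can. A call with a gripper value outside its range is refused whole. The fingers move at their own pace and stop on an object; "squeeze" is the grip in N (left out, the last holds). Time passes only in rows, so rows that repeat a pose let the fingers close. It gives the time, the measured TCP pose, the force, the opening and the grip force at its end, in the units of the state.
- readout.read_state(): the state, without advancing time (a new reading comes with each control period).
- cams.camera(name): name is "scene" or "top"; returns a dict with "img" (480x640x3 uint8, red, green, blue), "fx", "fy", "cx", "cy" (pixels), "origin" and "rotation" of the camera in the world. Camera axes: x right, y up, looking along -z (the intrinsics and any distortion apply to the point x, -y, -z); pixel columns grow to the right and rows downward; lengths in m; the calibration is good to about 2 mm. A picture is of the moment at which its call begins. There is no depth.
- r.close_job(): hands the job in; it is judged then, once.
The state is a dict: "time": time; "joint_positions": joint angles; "joint_vel": joint speeds; "joint_torque": joint torques, N m; "ee_pos": TCP position; "eef_rot": TCP orientation; "ft_force": force on the tool from outside, world axes, zero at the start; "torque": the same for the moment, N m; "width": finger opening in m; "grip_force": force on a finger pad.
Only numpy, scipy, OpenCV 4.12 (cv2) and the standard library are available. Lean on these libraries where they do the work, as an engineer would, in place of code of your own. Each camera call takes 0.05 s, during which the arm holds its last target. There are 200 camera calls.

## Working session

There is one attempt and no reset: what is moved stays moved. The work goes in short steps, Python scripts to look and compute and a tool call to move; the robot and the scene stay as the last step left them, time stands still between calls to the robot, and variables do not carry over. Pictures are saved under pics/ and viewed, at most 10 in all, crops included, and the job is handed in when it is done.

Besides the shell and the picture viewer there is one more tool, called after "Call:" as a command line: name --argument value ..., lists and objects as JSON in quotes. step_arm: Moves the arm, as the interface text tells. Its arguments: {"type":"object","properties":{"deltas":{"type":"array"},"squeeze":{"type":"number"}},"required":["deltas"]}

```bash
mkdir -p pics
cat > h.py <<'E'
import numpy as np, cv2
from bench import readout, cams, r
def snap(n,f):
    c=cams.camera(n); cv2.imwrite('pics/'+f,c['img'][:,:,::-1]); 
    return c
def ray(c,u,v):
    d=np.array([(u-c['cx'])/c['fx'],-(v-c['cy'])/c['fy'],-1.]); return np.array(c['origin']),np.array(c['rotation'])@d
def onz(c,u,v,z):
    o,d=ray(c,u,v); return o+d*(z-o[2])/d[2]
def proj(c,p):
    q=np.array(c['rotation']).T@(np.array(p)-c['origin']); return c['cx']-c['fx']*q[0]/q[2],c['cy']+c['fy']*q[1]/q[2]
E
python3 - <<'E'
from h import *
for n in ['scene','top']:
    c=snap(n,n+'0.png'); print({k:v for k,v in c.items() if k!='img'})
print(readout.read_state())
E
```

```text
{'fx': 453.1898786314692, 'fy': 453.1898786314692, 'cx': 313.01055455218153, 'cy': 239.00248721818642, 'origin': array([-0.08745421,  0.5491426 ,  0.48452667]), 'rotation': array([-0.21639995,  0.47491345,  0.77421612, -0.35807495])}
{'fx': 529.1331713654151, 'fy': 529.1331713654151, 'cx': 324.8314312306966, 'cy': 235.17683414128638, 'origin': array([0.45912201, 0.03504905, 1.0970198 ]), 'rotation': array([-0.02498437,  0.02587084,  0.71353126, -0.69969967])}
{'time': 0.1, 'joint_positions': array([ 1.29337487,  0.33279489, -0.06472587,  1.46086339,  0.02160911,
        1.34989244, -0.08850736]), 'joint_vel': array([-0.0007923 , -0.00116811, -0.00019383, -0.00282582, -0.00040446,
       -0.00064602, -0.00124033]), 'joint_torque': array([ 1.35546517e-03, -6.24546218e+01,  2.46575545e-02, -3.90718174e+01,
       -6.13811798e-02,  3.64833721e-02,  1.04722317e-04]), 'ee_pos': array([ 0.15747463, -0.6045057 ,  0.24383926]), 'eef_rot': array([ 9.91891588e-01,  1.27085322e-01, -1.08761963e-04, -6.21600994e-04]), 'ft_force': array([ 0.48841395, -0.01547859, -0.33733525]), 'torque': array([-0.01909664, -0.00951505, -0.04015157]), 'grip_force': 0.0, 'width': 0.08719524100700848}
```

View pics/top0.png

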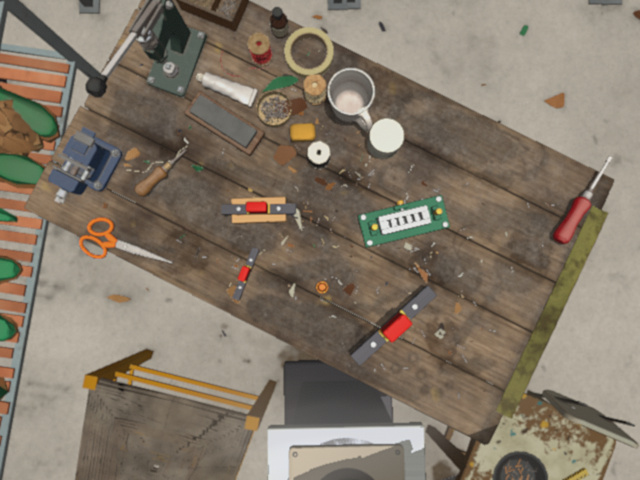

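View pics/scene0.png

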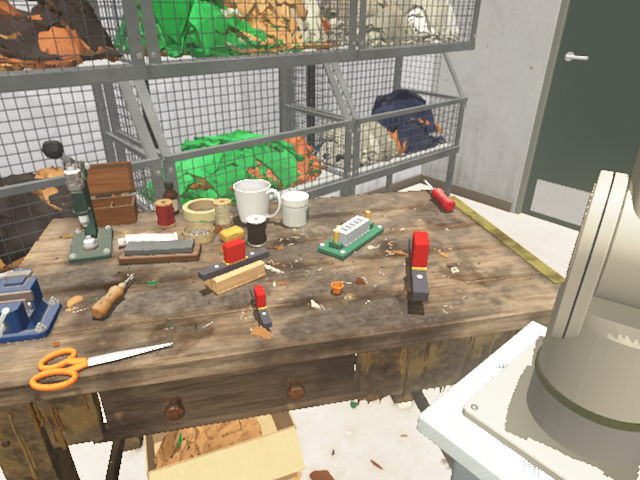

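Top view: stand punch at (257,208) (grip on wooden stand), die at (404,220), cup (322,287), spool (318,152), jar (385,138). The decoy punches are at (245,275) and (397,327). Now I'll measure these.

```bash
cat > h.py <<'E'
import numpy as np, cv2
from scipy.spatial.transform import Rotation as R
from bench import readout, cams, r
def snap(n,f=None):
    c=cams.camera(n); c['R']=R.from_quat(c['rotation']).as_matrix()
    if f: cv2.imwrite('pics/'+f,c['img'][:,:,::-1]); 
    return c
def ray(c,u,v):
    d=np.array([(u-c['cx'])/c['fx'],-(v-c['cy'])/c['fy'],-1.]); return np.array(c['origin']),c['R']@d
def onz(c,u,v,z):
    o,d=ray(c,u,v); return o+d*(z-o[2])/d[2]
def tri(c1,p1,c2,p2):
    o1,d1=ray(c1,*p1);o2,d2=ray(c2,*p2)
    s=np.linalg.lstsq(np.c_[d1,-d2],o2-o1,rcond=None)[0]
    a,b=o1+s[0]*d1,o2+s[1]*d2; return (a+b)/2,np.linalg.norm(a-b)
def proj(c,p):
    q=c['R'].T@(np.array(p)-c['origin']); return c['cx']-c['fx']*q[0]/q[2],c['cy']+c['fy']*q[1]/q[2]
def blobs(m,amin=15):
    n,l,s,ce=cv2.connectedComponentsWithStats(m.astype(np.uint8))
    return [(l==i,s[i,4],ce[i]) for i in range(1,n) if s[i,4]>=amin]
def hsv(c): return cv2.cvtColor(c['img'],cv2.COLOR_RGB2HSV).astype(int)
E
cat > m.py <<'E'
from h import *
t=snap('top'); s=snap('scene')
def red(h): return ((h[...,0]<5)|(h[...,0]>174))&(h[...,1]>190)&(h[...,2]>120)
H=hsv(t)
print('table origin px',proj(t,[0,0,0]),proj(t,[.5,0,0]))
for m,a,ce in blobs(red(H),30):
    pts=np.argwhere(m)[:,::-1].astype(np.float32); rc=cv2.minAreaRect(pts); print('red top',a,ce,rc,onz(t,*rc[0],.085))
for m,a,ce in blobs(red(hsv(s)),30): 
    y,x=np.nonzero(m);print('red scene',a,ce,x.min(),x.max(),y.min(),y.max())
g=(H[...,0]>60)&(H[...,0]<90)&(H[...,1]>110)
for m,a,ce in blobs(g,600):
    pts=np.argwhere(m)[:,::-1].astype(np.float32); rc=cv2.minAreaRect(pts)
    if rc[0][0]<340: continue
    P=[onz(t,*p,.01) for p in cv2.boxPoints(rc)]; print('bed',a,rc,np.round(P,4),np.linalg.norm(P[0]-P[1]),np.linalg.norm(P[2]-P[1]))
for n,c,(x0,x1,y0,y1) in [('t',t,(355,455,190,250)),('p',t,(210,310,180,240)),('s',s,(310,390,200,260))]:
    cv2.imwrite(f'pics/crop_{n}.png',cv2.resize(c['img'][y0:y1,x0:x1,::-1],None,fx=8 if n!='s' else 8,fy=8,interpolation=cv2.INTER_CUBIC))
E
python3 m.py; python3 -c "
import cv2,numpy as np
a=[cv2.resize(cv2.imread('pics/crop_%s.png'%n),None,fx=.5,fy=.5) for n in 'tp']
cv2.imwrite('pics/both.png',np.hstack(a))"
```

```text
table origin px (np.float64(346.4876442723), np.float64(502.4309550669424)) (np.float64(341.054155843349), np.float64(253.2175490809835))
red top 31 [574.35483871 205.35483871] ((574.0000610351562, 206.00006103515625), (1.7888542413711548, 18.782970428466797), 26.56505012512207) [ 0.57897129 -0.44777491  0.085     ]
red top 193 [256.4507772  206.51813472] ((256.5, 206.5), (9.0, 19.0), 90.0) [0.58993787 0.16348878 0.085     ]
red top 100 [243.4  273.31] ((243.49139404296875, 273.3534851074219), (7.2218546867370605, 13.918484687805176), 23.198591232299805) [0.46206987 0.18961953 0.085     ]
red top 384 [396.85416667 327.765625  ] ((396.93450927734375, 327.63739013671875), (14.187358856201172, 27.752960205078125), 47.290611267089844) [ 0.35383515 -0.10002266  0.085     ]
red scene 356 [420.02247191 252.12078652] 412 428 232 266
red scene 286 [233.25524476 252.56993007] 223 244 242 262
red scene 170 [259.65882353 296.14705882] 255 264 286 306
```

View pics/both.png

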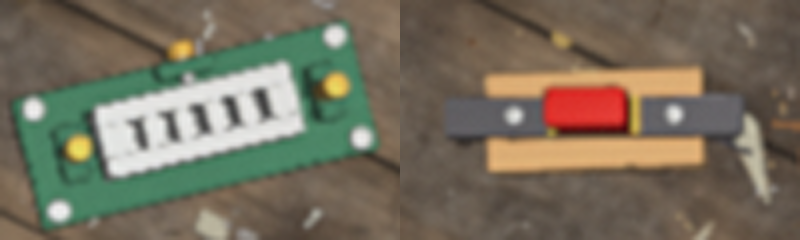

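The crops show the die's five dark slots, yellow plungers and white corner screws, and the punch bar level in the stand (about 75 px long, so ~150 mm: the right one).

```bash
cat > m2.py <<'E'
from h import *
t=snap('top'); im=t['img']; K=8
def up(x0,x1,y0,y1): return cv2.resize(im[y0:y1,x0:x1],None,fx=K,fy=K,interpolation=cv2.INTER_CUBIC)
def px(ce,x0,y0): return (ce[0]+.5)/K-.5+x0,(ce[1]+.5)/K-.5+y0
def an(d): return np.degrees(np.arctan2(d[1],d[0]))
# die
x0,y0=355,190; A=up(x0,455,y0,250); h=cv2.cvtColor(A,cv2.COLOR_RGB2HSV).astype(int)
pl=[]
for m,a,ce in blobs((h[...,0]>18)&(h[...,0]<35)&(h[...,1]>140)&(h[...,2]>170),150): 
    P=onz(t,*px(ce,x0,y0),.052); print('yellow',a,ce/2,P); 
w=(h[...,1]<45)&(h[...,2]>150)
for m,a,ce in blobs(w,300):
    print('white',a,ce/2,onz(t,*px(ce,x0,y0),.012 if a<3000 else .044))
    if a>3000:
        cnt=max(cv2.findContours(m.astype(np.uint8),0,2)[0],key=cv2.contourArea); rc=cv2.minAreaRect(cnt)
        P=np.array([onz(t,*px(p,x0,y0),.044) for p in cv2.boxPoints(rc)]); print('rail',P.mean(0),np.round(P,4).tolist(),np.linalg.norm(P[0]-P[1]),np.linalg.norm(P[2]-P[1]))
        fill=np.zeros_like(m,np.uint8); cv2.fillPoly(fill,[cv2.convexHull(cnt)],1); fill=cv2.erode(fill,np.ones((25,25)))
        S=[]
        for m2,a2,c2 in blobs((fill>0)&(h[...,2]<120),200):
            q=onz(t,*px(c2,x0,y0),.044); S.append(q); print(' slot',a2,c2/2,q)
        if len(S)>1: S=sorted(S,key=lambda q:q[1]); print('slots mean',np.mean(S,0),'span',np.linalg.norm(S[-1]-S[0]),an(S[-1]-S[0]))
# punch
x0,y0=210,180; A=up(x0,310,y0,240); h=cv2.cvtColor(A,cv2.COLOR_RGB2HSV).astype(int)
red=((h[...,0]<6)|(h[...,0]>174))&(h[...,1]>180)&(h[...,2]>100)
m,a,ce=max(blobs(red,300),key=lambda b:b[1]); rc=cv2.minAreaRect(np.argwhere(m)[:,::-1].astype(np.float32)); print('red',a,rc,onz(t,*px(rc[0],x0,y0),.083))
bar=(h[...,1]<80)&(h[...,2]>60)&(h[...,2]<105)
for m,a,ce in blobs(cv2.morphologyEx(bar.astype(np.uint8),cv2.MORPH_OPEN,np.ones((9,9))),1500):
    rc=cv2.minAreaRect(np.argwhere(m)[:,::-1].astype(np.float32)); print('bar',a,ce/2,[np.round(onz(t,*px(p,x0,y0),.045),4).tolist() for p in cv2.boxPoints(rc)])
for m,a,ce in blobs((h[...,1]<45)&(h[...,2]>150),150): print('barscrew',a,ce/2,onz(t,*px(ce,x0,y0),.045))
wood=(h[...,0]>8)&(h[...,0]<22)&(h[...,1]>80)&(h[...,2]>165)
pts=np.vstack([np.argwhere(m)[:,::-1] for m,a,ce in blobs(wood,1500)]).astype(np.float32); rc=cv2.minAreaRect(pts)
P=np.array([onz(t,*px(p,x0,y0),.031) for p in cv2.boxPoints(rc)]); print('stand',P.mean(0),P.round(4).tolist(),np.linalg.norm(P[0]-P[1]),np.linalg.norm(P[2]-P[1]))
E
python3 m2.py
```

```text
yellow 963 [181.93561786  48.53738318] [ 0.59824627 -0.1179065   0.052     ]
yellow 1379 [335.89920232  85.12690355] [ 0.57845503 -0.19383017  0.052     ]
yellow 1464 [ 78.95491803 148.02493169] [ 0.54959874 -0.0653916   0.052     ]
white 318 [209.00628931  30.25628931] [ 0.61280833 -0.13803037  0.012     ]
white 1734 [335.10149942  36.26182238] [ 0.60841169 -0.2030686   0.012     ]
white 53253 [199.12696937 118.9507915 ] [ 0.5637024  -0.12661413  0.044     ]
rail [ 0.56590865 -0.12664587  0.044     ] [[0.5755, -0.0723, 0.044], [0.598, -0.1721, 0.044], [0.5563, -0.1808, 0.044], [0.5339, -0.0813, 0.044]] 0.10226889863492063 0.0425739736752232
 slot 1023 [262.78250244 102.66520039] [ 0.57126219 -0.15870127  0.044     ]
 slot 906 [232.30298013 110.06456954] [ 0.56784154 -0.14333905  0.044     ]
 slot 967 [201.2549121  118.05067218] [ 0.56413359 -0.12769163  0.044     ]
 slot 758 [171.48812665 125.99274406] [ 0.5604373  -0.11269396  0.044     ]
 slot 742 [140.20754717 133.27628032] [ 0.5570882  -0.09695773  0.044     ]
slots mean [ 0.56415256 -0.12787673  0.044     ] span 0.0633495598311
[... 599 characters left out ...]
 0.1373, 0.045]]
bar 5166 [268.64382501  16.96118854] [[0.6349, 0.1431, 0.045], [0.6519, 0.1386, 0.045], [0.6446, 0.1119, 0.045], [0.6276, 0.1164, 0.045]]
bar 70208 [343.40435563 122.18231541] [[0.5286, 0.1435, 0.045], [0.6491, 0.142, 0.045], [0.6475, 0.0617, 0.045], [0.527, 0.0638, 0.045]]
barscrew 919 [274.30576714 113.9945593 ] [0.59111962 0.1253173  0.045     ]
barscrew 853 [114.09730363 115.62778429] [0.59186198 0.2054312  0.045     ]
barscrew 3896 [354.23562628 155.07392197] [0.56969422 0.08567788 0.045     ]
stand [0.59147782 0.16700335 0.031     ] [[0.6159, 0.2224, 0.031], [0.6175, 0.1128, 0.031], [0.567, 0.1118, 0.031], [0.5654, 0.221, 0.031]] 0.10958742807672545 0.05055198673419717
```

```bash
cat >> h.py <<'E'
def go(x,y,z,yaw):
    "delta for TCP at xyz, tool y at world angle yaw (deg), tool z down"
    s=readout.read_state(); R0=R.from_quat(s['eef_rot']).as_matrix(); a=np.radians(yaw)
    Y=np.array([np.cos(a),np.sin(a),0]);Z=np.array([0,0,-1.]);T=np.c_[np.cross(Y,Z),Y,Z]
    print('t',round(s['time'],2),'at',s['ee_pos'].round(4),'F',s['ft_force'].round(2))
    print('rot',R.from_matrix(R0.T@T).as_rotvec().round(4),'shift',(R0.T@(np.array([x,y,z])-s['ee_pos'])).round(4))
E
python3 -c "
from h import *
go(.5907,.165,.17,0)"
```

```text
t 0.25 at [ 0.1575 -0.6047  0.2442] F [ 0.88 -0.13 -0.27]
rot [-5.000e-04 -3.000e-04 -1.316e+00] shift [ 0.6132 -0.6356  0.0745]
```

Call:
step_arm --deltas '[[[0, 0, -0.1, 0.03, -0.031, 0.004, 100], [0, 0, -0.2, 0.07, -0.073, 0.009, 100], [0, 0, -0.3, 0.11, -0.114, 0.013, 100], [0, 0, -0.4, 0.15, -0.155, 0.018, 100], [0, 0, -0.5, 0.19, -0.197, 0.023, 100], [0, 0, -0.6, 0.23, -0.238, 0.028, 100], [0, 0, -0.7, 0.27, -0.28, 0.033, 100], [0, 0, -0.8, 0.31, -0.321, 0.038, 100], [0, 0, -0.9, 0.35, -0.363, 0.043, 100], [0, 0, -1.0, 0.39, -0.404, 0.047, 100], [0, 0, -1.05, 0.43, -0.446, 0.052, 100], [0, 0, -1.1, 0.47, -0.487, 0.057, 100], [0, 0, -1.15, 0.51, -0.529, 0.062, 100], [0, 0, -1.2, 0.55, -0.57, 0.067, 100], [0, 0, -1.25, 0.58, -0.601, 0.071, 100], [0, 0, -1.29, 0.6, -0.622, 0.073, 100], [0, 0, -1.316, 0.61, -0.633, 0.0745, 100], [0, 0, -1.316, 0.6132, -0.6356, 0.0745, 100], [0, 0, -1.316, 0.6132, -0.6356, 0.0745, 100], [0, 0, -1.316, 0.6132, -0.6356, 0.0745, 100]]]'

```text
time: 2.75
ee_pos: [0.5908, 0.1635, 0.1703]
eef_rot: [0.708, 0.706, -0.0, 0.0]
ft_force: [0.9, 0.3, 0.1]
width: 0.0871
grip_force: 0.0
```

```bash
python3 -c "
from h import *
go(.5907,.165,.07,0)"
```

```text
t 2.75 at [0.5908 0.1635 0.1703] F [0.88 0.27 0.06]
rot [ 0.0004  0.0009 -0.0018] shift [ 0.0016 -0.0002  0.1003]
```

Call:
step_arm --deltas '[[[0, 0, 0, 0.0015, 0, 0.02, 100], [0, 0, 0, 0.0015, 0, 0.04, 80], [0, 0, 0, 0.0015, 0, 0.06, 70], [0, 0, 0, 0.0015, 0, 0.075, 60], [0, 0, 0, 0.0015, 0, 0.087, 60], [0, 0, 0, 0.0015, 0, 0.095, 60], [0, 0, 0, 0.0015, 0, 0.1, 60], [0, 0, 0, 0.0015, 0, 0.1, 60], [0, 0, 0, 0.0015, 0, 0.1, 50], [0, 0, 0, 0.0015, 0, 0.1, 40], [0, 0, 0, 0.0015, 0, 0.1, 30], [0, 0, 0, 0.0015, 0, 0.1, 25], [0, 0, 0, 0.0015, 0, 0.1, 15], [0, 0, 0, 0.0015, 0, 0.1, 0], [0, 0, 0, 0.0015, 0, 0.1, 0], [0, 0, 0, 0.0015, 0, 0.1, 0], [0, 0, 0, 0.0015, 0, 0.1, 0], [0, 0, 0, 0.0015, 0, 0.1, 0]]]' --squeeze 45

```text
time: 5.0
ee_pos: [0.5915, 0.1663, 0.0706]
eef_rot: [0.707, 0.707, 0.001, 0.0]
ft_force: [5.8, 0.1, 5.5]
width: 0.0194
grip_force: 45.0
```

Call:
step_arm --deltas '[[[0, 0, 0, 0, 0, -0.005, 0], [0, 0, 0, 0, 0, -0.015, 0], [0, 0, 0, 0, 0, -0.03, 0], [0, 0, 0, 0, 0, -0.045, 0], [0, 0, 0, 0, 0, -0.06, 0], [0, 0, 0, 0, 0, -0.075, 0], [0, 0, 0, 0, 0, -0.088, 0], [0, 0, 0, 0, 0, -0.096, 0], [0, 0, 0, 0, 0, -0.1, 0], [0, 0, 0, 0, 0, -0.1, 0], [0, 0, 0, 0, 0, -0.1, 0]]]'

```text
time: 6.38
ee_pos: [0.5905, 0.1662, 0.1695]
eef_rot: [0.707, 0.707, -0.0, -0.0]
ft_force: [-0.1, -0.1, -4.4]
width: 0.0196
grip_force: 45.0
```

```bash
python3 -c "
from h import *
print(readout.read_state()['torque'])
go(.5645,-.128,.17,12.8)
snap('scene','s1.png')"
```

```text
[ 0.02429424 -0.11961981 -0.00439561]
t 6.38 at [0.5905 0.1662 0.1695] F [-0.08 -0.07 -4.38]
rot [-8.000e-04  2.000e-04 -2.234e-01] shift [-0.2942 -0.026  -0.0004]
```

View pics/s1.png

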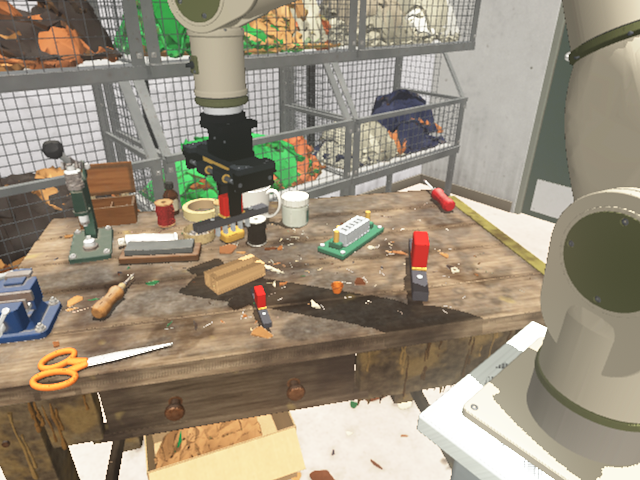

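The scene view shows the punch held level at about (235,220) with the stand empty. I'll move it over the die.

Call:
step_arm --deltas '[[[0, 0, -0.02, -0.01, -0.001, 0, 0], [0, 0, -0.04, -0.03, -0.003, 0, 0], [0, 0, -0.06, -0.055, -0.005, 0, 0], [0, 0, -0.08, -0.085, -0.008, 0, 0], [0, 0, -0.1, -0.115, -0.011, 0, 0], [0, 0, -0.12, -0.145, -0.013, 0, 0], [0, 0, -0.14, -0.175, -0.016, 0, 0], [0, 0, -0.16, -0.205, -0.019, 0, 0], [0, 0, -0.18, -0.235, -0.022, 0, 0], [0, 0, -0.2, -0.26, -0.024, 0, 0], [0, 0, -0.215, -0.28, -0.026, 0, 0], [0, 0, -0.2234, -0.29, -0.0267, 0.01, 0], [0, 0, -0.2234, -0.2927, -0.0267, 0.025, 0], [0, 0, -0.2234, -0.2927, -0.0267, 0.038, 0], [0, 0, -0.2234, -0.2927, -0.0267, 0.045, 0], [0, 0, -0.2234, -0.2927, -0.0267, 0.045, 0], [0, 0, -0.2234, -0.2927, -0.0267, 0.045, 0]]]'

```text
time: 8.55
ee_pos: [0.5644, -0.1261, 0.1255]
eef_rot: [0.624, 0.782, 0.0, 0.0]
ft_force: [0.4, -0.2, -3.0]
width: 0.0195
grip_force: 45.0
```

```bash
python3 -c "
from h import *
go(.5638,-.1265,.11,12.8)
c=snap('top'); A=c['img'][180:260,345:465,::-1]; cv2.imwrite('pics/t2.png',cv2.resize(A,None,fx=6,fy=6,interpolation=cv2.INTER_CUBIC))
s=snap('scene'); A=s['img'][170:290,290:420,::-1]; cv2.imwrite('pics/s2.png',cv2.resize(A,None,fx=5,fy=5,interpolation=cv2.INTER_CUBIC))
"
```

```text
t 8.55 at [ 0.5644 -0.1261  0.1255] F [ 0.4  -0.16 -3.01]
rot [0.0007 0.0003 0.0005] shift [-0.0003 -0.0007  0.0155]
```

View pics/t2.png

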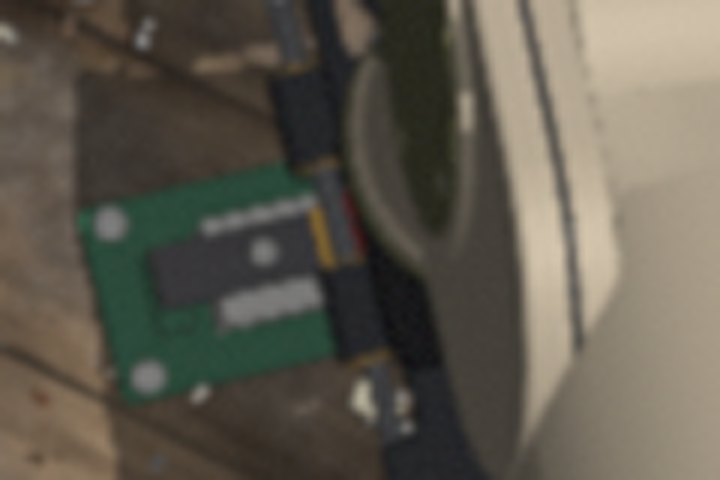

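View pics/s2.png

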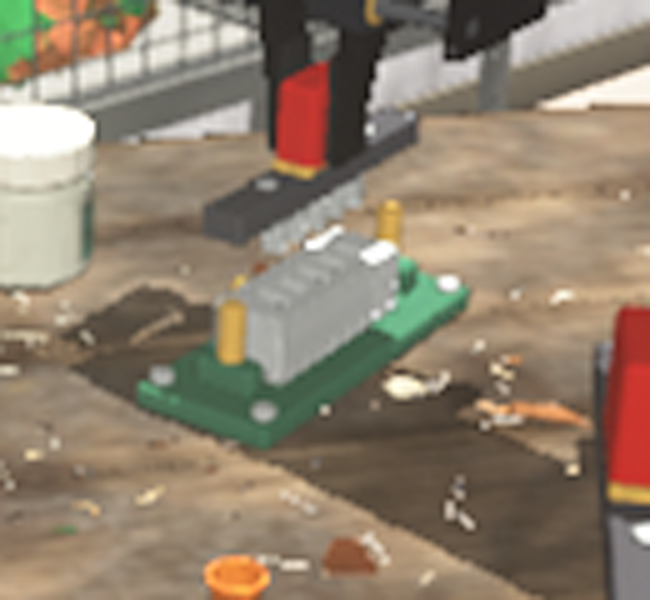

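Top crop: the bar's left screw shows at (263,252), the rest is under the arm. Scene crop: punch above the die and roughly aligned. Next I'll compare the screw-derived centre with the slot centre.

```bash
python3 -c "
from h import *
c=snap('top'); A=cv2.resize(c['img'][180:260,345:465],None,fx=8,fy=8,interpolation=cv2.INTER_CUBIC); h=cv2.cvtColor(A,cv2.COLOR_RGB2HSV).astype(int)
a=np.radians(102.8);u=np.array([np.cos(a),np.sin(a),0])
z=readout.read_state()['ee_pos'][2]-.0706+.045
for m,ar,ce in blobs((h[...,1]<50)&(h[...,2]>115),300):
    if abs(ce[0]-351)<25 and abs(ce[1]-336)<25:
        P=onz(c,(ce[0]+.5)/8-.5+345,(ce[1]+.5)/8-.5+180,z); C=P-.0401*u; e=C[:2]-[.5641,-.1278]
        print(ar,ce,P,C,'err along',e@u[:2],'across(tool y)',e@[np.cos(a-np.pi/2),np.sin(a-np.pi/2)])
"
python3 -c "
from h import *
c=snap('top'); A=cv2.resize(c['img'][180:260,345:465],None,fx=8,fy=8,interpolation=cv2.INTER_CUBIC); g=A.astype(int).sum(2)/3
a=np.radians(102.8);u=np.array([np.cos(a),np.sin(a),0])
z=readout.read_state()['ee_pos'][2]-.0706+.045
W=g[306:366,321:381]; m=W>(np.median(W)+W.max())/2; y,x=np.nonzero(m); ce=(x.mean()+321,y.mean()+306); print(m.sum(),np.median(W),W.max())
P=onz(c,(ce[0]+.5)/8-.5+345,(ce[1]+.5)/8-.5+180,z); C=P-.0401*u; e=C[:2]-[.5641,-.1278]
print(ce,P,C,'err along',e@u[:2],'across(tool y)',e@[np.cos(a-np.pi/2),np.sin(a-np.pi/2)])
"
```

```text
729 62.0 123.33333333333333
(np.float64(352.46227709190674), np.float64(336.6652949245542)) [ 0.55427796 -0.08814162  0.09984848] [ 0.56316205 -0.12724511  0.09984848] err along 0.0007489013274053227 across(tool y) -0.0007917015914557344
```

Call:
step_arm --deltas '[[[0, 0, 0, -0.0004, 0, 0.006, 0], [0, 0, 0, -0.0004, 0, 0.012, 0], [0, 0, 0, -0.0004, 0, 0.017, 0], [0, 0, 0, -0.0004, 0, 0.019, 0], [0, 0, 0, -0.0004, 0, 0.02, 0], [0, 0, 0, -0.0004, 0, 0.021, 0], [0, 0, 0, -0.0004, 0, 0.022, 0], [0, 0, 0, -0.0004, 0, 0.0225, 0], [0, 0, 0, -0.0004, 0, 0.0225, 0]]]'

```text
time: 9.88
ee_pos: [0.5641, -0.1268, 0.1025]
eef_rot: [0.624, 0.782, -0.0, 0.0]
ft_force: [-0.5, -0.3, -2.4]
width: 0.0195
grip_force: 45.0
```

Call:
step_arm --deltas '[[[0, 0, 0, 0, 0, 0.0005, 0], [0, 0, 0, 0, 0, 0.001, 0], [0, 0, 0, 0, 0, 0.0015, 0], [0, 0, 0, 0, 0, 0.0015, 0]]]'

```text
time: 10.38
ee_pos: [0.5641, -0.1268, 0.101]
eef_rot: [0.624, 0.782, -0.0, 0.0]
ft_force: [-1.0, -0.6, -3.4]
width: 0.0192
grip_force: 45.0
```

Call:
step_arm --deltas '[[[0, 0, 0, 0, 0, 0.0005, 0], [0, 0, 0, 0, 0, 0.001, 0], [0, 0, 0, 0, 0, 0.0015, 0], [0, 0, 0, 0, 0, 0.002, 0], [0, 0, 0, 0, 0, 0.002, 0]]]'

```text
time: 11.0
ee_pos: [0.5641, -0.1268, 0.099]
eef_rot: [0.624, 0.782, -0.0, 0.0]
ft_force: [0.1, -0.2, -2.6]
width: 0.0194
grip_force: 45.0
```

The teeth are in with no contact force. Next I'll go down to just short of the plungers.

Call:
step_arm --deltas '[[[0, 0, 0, 0, 0, 0.001, 0], [0, 0, 0, 0, 0, 0.002, 0], [0, 0, 0, 0, 0, 0.003, 0], [0, 0, 0, 0, 0, 0.004, 0], [0, 0, 0, 0, 0, 0.005, 0], [0, 0, 0, 0, 0, 0.006, 0], [0, 0, 0, 0, 0, 0.006, 0]]]'

```text
time: 11.88
ee_pos: [0.5641, -0.1268, 0.093]
eef_rot: [0.624, 0.782, -0.0, -0.0]
ft_force: [-0.3, 0.4, -3.2]
width: 0.0195
grip_force: 45.0
```

Call:
step_arm --deltas '[[[0, 0, 0, 0, 0, 0.001, 0], [0, 0, 0, 0, 0, 0.002, 0], [0, 0, 0, 0, 0, 0.003, 0], [0, 0, 0, 0, 0, 0.004, 0], [0, 0, 0, 0, 0, 0.0045, 0], [0, 0, 0, 0, 0, 0.005, 0], [0, 0, 0, 0, 0, 0.005, 0]]]'

```text
time: 12.75
ee_pos: [0.5643, -0.1268, 0.0887]
eef_rot: [0.624, 0.782, -0.0, 0.0]
ft_force: [-2.8, 0.1, 5.7]
width: 0.02
grip_force: 45.0
```

Call:
step_arm --deltas '[[[0, 0, 0, 0, 0, 0.001, 0], [0, 0, 0, 0, 0, 0.002, 0], [0, 0, 0, 0, 0, 0.003, 0], [0, 0, 0, 0, 0, 0.0035, 0], [0, 0, 0, 0, 0, 0.0035, 0]]]'

```text
time: 13.38
ee_pos: [0.5642, -0.1268, 0.085]
eef_rot: [0.624, 0.782, -0.0, 0.0]
ft_force: [-4.3, -0.1, 4.8]
width: 0.0199
grip_force: 45.0
```

Call:
step_arm --deltas '[[[0, 0, 0, 0, 0, 0.0005, 0], [0, 0, 0, 0, 0, 0.001, 0], [0, 0, 0, 0, 0, 0.0015, 0], [0, 0, 0, 0, 0, 0.0015, 0]]]'

```text
time: 13.88
ee_pos: [0.5643, -0.1268, 0.0835]
eef_rot: [0.624, 0.782, -0.0, 0.0]
ft_force: [-2.2, 0.4, 4.5]
width: 0.0193
grip_force: 45.0
```

Call:
step_arm --deltas '[[[0, 0, 0, 0, 0, 0.0005, 0], [0, 0, 0, 0, 0, 0.001, 0], [0, 0, 0, 0, 0, 0.001, 0]]]'

```text
time: 14.25
ee_pos: [0.5643, -0.1268, 0.0834]
eef_rot: [0.624, 0.782, -0.0, 0.0]
ft_force: [-8.1, 1.6, 15.9]
width: 0.0199
grip_force: 45.0
```

Stopped at the expected home height. One more gentle push to seat it fully.

Call:
step_arm --deltas '[[[0, 0, 0, 0, 0, 0.0003, 0], [0, 0, 0, 0, 0, 0.0006, 0], [0, 0, 0, 0, 0, 0.0006, 0]]]'

```text
time: 14.62
ee_pos: [0.5643, -0.1268, 0.0834]
eef_rot: [0.624, 0.781, -0.0, 0.0]
ft_force: [-10.6, 0.7, 22.2]
width: 0.0199
grip_force: 45.0
```

Call:
step_arm --deltas '[[[0, 0, 0, 0, 0, -0.0008, 0], [0, 0, 0, 0, 0, -0.001, 0], [0, 0, 0, 0, 0, -0.001, 20], [0, 0, 0, 0, 0, -0.001, 35], [0, 0, 0, 0, 0, -0.001, 50], [0, 0, 0, 0, 0, -0.001, 65], [0, 0, 0, 0, 0, -0.001, 65], [0, 0, 0, 0, 0, -0.001, 65], [0, 0, 0, 0, 0, -0.001, 65], [0, 0, 0, 0, 0, -0.01, 65], [0, 0, 0, 0, 0, -0.03, 65], [0, 0, 0, 0, 0, -0.06, 65], [0, 0, 0, 0, 0, -0.1, 65], [0, 0, 0, 0, 0, -0.12, 65], [0, 0, 0, 0, 0, -0.12, 65]]]'

```text
time: 16.5
ee_pos: [0.5649, -0.1269, 0.2032]
eef_rot: [0.624, 0.781, 0.0, 0.002]
ft_force: [-0.0, 0.4, -0.8]
width: 0.0563
grip_force: 0.0
```

```bash
python3 -c "
from h import *
s=snap('scene'); A=s['img'][170:290,290:420,::-1]; cv2.imwrite('pics/s3.png',cv2.resize(A,None,fx=5,fy=5,interpolation=cv2.INTER_CUBIC))
"
```

```text
(no output)
```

View pics/s3.png

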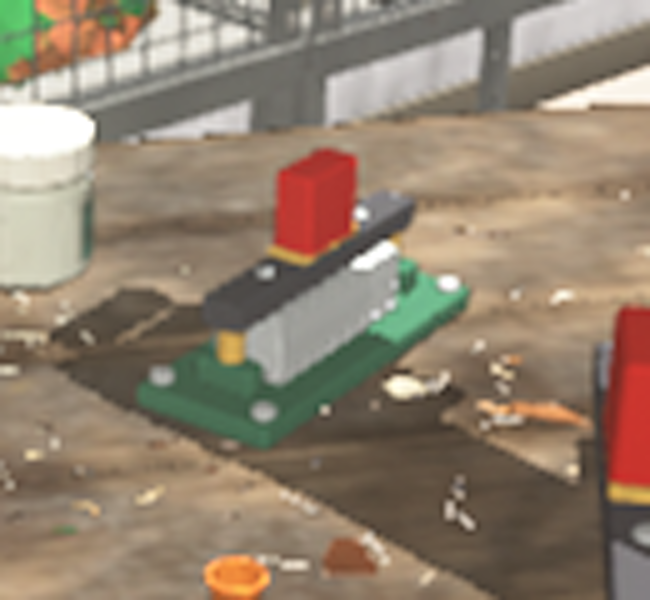

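The crop shows the bar flush on the rail at about (310,270), both plungers down under its ends, and the cup and jar where they were.

```bash
python3 -c "
from bench import r
print(r.close_job())"
```

```text
the job is handed in; nothing more can be done
None
```

The job is handed in: the five-toothed punch sits fully home in the die with both plungers down, the push peaked at about 25 N, it took about 17 s, and I never touched the jar, spool or cup.

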